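# Hold a sprung dust-box lid just under its balance point

### The arm

A 6-joint arm with a two-finger parallel gripper is mounted at the origin on the work surface; the furniture and walls round the work are solid. World frame = base frame: x ahead of the robot, y to its left, z up, the work surface at z = 0. Lengths are in m, angles in rad, forces in N, time in s.
With the tool pointing down it reaches from about 0.3 to 0.875 m from the base axis. Payload 6.4 kg.
Tool frame: the origin (TCP) lies between the finger pads; the fingertips stand 19 mm ahead of it and the grasp point (between the pads) is the TCP (ctrl.tips_ahead is the z of the fingertips in the tool frame, in m); z points along the fingers, y is the line along which they close (so a half turn about z gives the same grasp; the last joint's range is limited). The gripper opens to 85 mm and grips with 20 to 120 N. Pads are 22 mm wide; open, the fingers measure 114 mm over their backs; the gripper's body (76 mm by 85 mm) begins 54 mm behind the grasp point. The pads swing forward as they close: fully open they stand 13 mm farther back than shut.
Start: joints at [-1.354, 0.181, 1.607, -0, 1.354, -0.206], TCP at [0.236, -0.524, 0.25] pointing down, gripper open.
Joint ranges: [-2.99, 2.99], [-0.89, 2.07], [0.3, 2.58], [-1.14, 4.28], [0, 2.63], [-3.12, 3.12]. Speed limits (rad/s): [2.57, 2.57, 3.01, 3.14, 3.14, 3.14].

### API

Orientations are given as a unit quaternion [w, x, y, z].
In Python, from bench import readout, vision, ctrl gives the robot as it stands.
- The arm moves only by the tool play_rows, never from a script. Its arguments are lists of equal length, an entry for each row: "xyz": the shift along the tool's x, y, z in mm, a list of three; "rot": the turn, a rotation vector about the tool's x, y, z in rad, a list of three; "grip": the opening, from 0 (shut) to 1 (fully open). In form: {"xyz": [[x, y, z], ...], "rot": [[rx, ry, rz], ...], "grip": [grip, ...]}. A call has exactly 10 rows; each row is the pose to reach, as a shift and turn from the pose commanded when the call began, along the tool's axes at that moment; what a row does not reach only later rows make up. A row lasts 1/8 s, in which the tool goes at most 62.5 mm and 10.7 degrees, less where a joint would pass 70% of its speed; a pose out of reach is approached as far as the arm can. A call with a gripper value outside its range is refused whole. The fingers move at their own pace and stop on an object; the grip force is fixed at half the most. Time passes only in rows, so rows that repeat a pose let the fingers close, or fill a call up. It gives the time, the measured TCP pose, the force, the opening and the grip force at its end, in the units of the state.
- readout.get_obs(): the state, without advancing time (a new reading comes with each control period).
- vision.camera(name): name is "side" or "top"; returns a dict with "color" (420x560x3 uint8, red, green, blue), "depth" (420x560 float32, m along the optical axis (not along the pixel's ray), 0 where there is no reading), "camera_matrix" (3x3 intrinsics, pixels), "k1" (the pictures are not rectified: a ray, as slopes to the right and down, at radius r is drawn at 1 + k1 r^2 times it, then the intrinsics apply), "extrinsics" (4x4, takes a point from camera to world coordinates). Camera axes: x right, y down, z forward; pixel columns grow to the right and rows downward; lengths in m; the calibration is good to about 2 mm. A picture is of the moment at which its call begins.
- ctrl.hand_in(): hands the job in; it is judged then, once.
The state is a dict: "time_s": time; "q": joint angles; "dq": joint speeds; "joint_efforts": joint torques, N m; "eef_pos": TCP position; "eef_rot": TCP orientation; "wrist_force": force on the tool from outside, world axes, zero at the start; "torque": the same for the moment, N m; "opening": opening from 0.0 (shut) to 1.0 (fully open); "grasp_force": force on a finger pad.
Only numpy, scipy, OpenCV 4.12 (cv2) and the standard library are available. Lean on these libraries where they do the work, as an engineer would, in place of code of your own. Each camera call takes 0.05 s, during which the arm holds its last target. There are 200 camera calls.

### The job

One of the two dust boxes on the bench has the spectacle frame in it, seen through the clear lid. Take that box's lid by its lift bar, raise it clearly past its balance point (a good five degrees) without letting it spring right open, then ease it back and hold it steady just below the balance point, some five to ten degrees under, so that it would drop shut if let go; finish while still holding it there for a colleague to reach in. Keep the other lid shut and leave the things in the boxes and on the bench where they are.

Things in the scene. Friction and masses are not known exactly. Their poses are not given: they have to be found in the camera images.
- box_left: the left dust box (+y side of the bench): grey sheet-metal box with a sprung lid, screwed down. 150 (x) x 220 (y) x 80 mm high, walls and floor 5 mm; origin at the centre of its underside; -x is its front (towards the robot, yawed up to 0.2 rad). The lid's hinge line runs along its y at x = +75, z = 80 mm.
- box_right: the right dust box (-y side of the bench): grey sheet-metal box with a sprung lid, screwed down. 150 (x) x 220 (y) x 80 mm high, walls and floor 5 mm; origin at the centre of its underside; -x is its front (towards the robot, yawed up to 0.2 rad). The lid's hinge line runs along its y at x = +75, z = 80 mm.
- box_left_in (a point): centre of the left box's inner floor, 5 mm above the table
- box_right_in (a point): centre of the right box's inner floor, 5 mm above the table
- lid_left (a joint): left lid's hinge, rad: 0 shut (level), grows as the front edge rises, stop at 1.75. Aluminium rim 150 x 220 x 8 mm with clear pane, 0.9 kg. Its weight and the hinge's coil spring balance at 0.95 (54 degrees): below that it falls shut, above it the spring swings it open. Below 1.3 rad holding it takes under 0.25 N m (1.3 N at the bar); friction negligible.
- lid_right (a joint): right lid's hinge, rad: 0 shut (level), grows as the front edge rises, stop at 1.75. Aluminium rim 150 x 220 x 8 mm with clear pane, 0.9 kg. Its weight and the hinge's coil spring balance at 0.95 (54 degrees): below that it falls shut, above it the spring swings it open. Below 1.3 rad holding it takes under 0.25 N m (1.3 N at the bar); friction negligible.
- bar_left (a point): middle of the left lid's round steel lift bar: 12 mm thick, along the box's y, 112 mm free between slim arms. From the hinge line (box axes, lid shut) it lies at x = -185, z = +43 mm: 35 mm before the front face, 35 mm over the lid, 123 mm over the table. Pinched from above across it (along the box's x), fingers straight down clear the lid up to 1.3 rad; the bar turns in the pinch.
- bar_right (a point): middle of the right lid's round steel lift bar: 12 mm thick, along the box's y, 112 mm free between slim arms. From the hinge line (box axes, lid shut) it lies at x = -185, z = +43 mm: 35 mm before the front face, 35 mm over the lid, 123 mm over the table. Pinched from above across it (along the box's x), fingers straight down clear the lid up to 1.3 rad; the bar turns in the pinch.
- frame: spectacle frame, 51 x 144 x 14 mm, no lenses, loose on the floor of one of the boxes (left or right, differing from start to start); origin at the centre of its underside
- sand_block: plain sanding block, 65 x 95 x 26 mm, loose in the other box; origin at the centre of its underside
- pot_paste: bystander: squat pot with a screw cap, 65 mm across, 42 mm high, standing on the bench nearer the robot than the boxes; origin at the centre of its underside
- pliers: bystander: pliers, 52 x 160 x 13 mm, lying on the bench; origin at the centre of the underside
- marker: bystander: capped felt marker, 17 mm thick, 132 mm long, lying on the bench; origin at the centre of the underside

How it is judged:
On the way:
1. the lid of the box with the spectacle frame has been raised past its balance point (beyond 1.01 rad; balance 0.95) (((horizontal distance between frame and box_left_in below 0.06 m and value of joint lid_left above 1.01 rad) or (horizontal distance between frame and box_right_in below 0.06 m and value of joint lid_right above 1.01 rad))), for 0.2 s.
At the end, for the whole second after the job is handed in: The fingers hold the lid of the box with the spectacle frame still (under 0.1 rad/s) between 0.73 and 0.93 rad, that is 1 to 12 degrees below the balance at 0.95 rad; the other lid is shut (under 0.05 rad); the frame and the sanding block still lie in their boxes (((horizontal distance between frame and box_left_in below 0.06 m and height (world z) of frame below 0.03 m and horizontal distance between sand_block and box_right_in below 0.06 m and value of joint lid_left between 0.73 and 0.93 rad and velocity of joint lid_left between -0.1 and 0.1 rad/s and contact force between the fingers and lid_left above 0.1 N and value of joint lid_right below 0.05 rad) or (horizontal distance between frame and box_right_in below 0.06 m and height (world z) of frame below 0.03 m and horizontal distance between sand_block and box_left_in below 0.06 m and value of joint lid_right between 0.73 and 0.93 rad and velocity of joint lid_right between -0.1 and 0.1 rad/s and contact force between the fingers and lid_right above 0.1 N and value of joint lid_left below 0.05 rad))); the arm keeps its last pose, push and grip.
It fails at once if the lid was let spring open (beyond 1.5 rad) (value of joint any of lid_left, lid_right above 1.5 rad).
It fails at once if the lid of the box without the spectacle frame was raised ((horizontal distance between sand_block and box_left_in below 0.06 m and value of joint lid_left above 0.1 rad) or (horizontal distance between sand_block and box_right_in below 0.06 m and value of joint lid_right above 0.1 rad)).
It fails at once if something in a box or on the bench was disturbed (moved over 30 mm) (distance of any of frame, sand_block, pot_paste, pliers, marker from where it was at the start of the episode above 0.03 m).
It also fails if it takes over 38 s, if anything falls off the work surface, if the arm or the gripper's body presses on something with over 40 N, if the wrist force passes 120 N, or if a joint passes its speed limit or range.

## Working session

There is one attempt and no reset: what is moved stays moved. The work goes in short steps, Python scripts to look and compute and a tool call to move; the robot and the scene stay as the last step left them, time stands still between calls to the robot, and variables do not carry over. Pictures are saved under pics/ and viewed, at most 10 in all, crops included, and the job is handed in when it is done.

Besides the shell and the picture viewer there is one more tool, called after "Emit:" as name(argument=value, ...) on one line, values as JSON. play_rows: Moves the arm, as the interface text tells. Its arguments: {"type":"object","properties":{"xyz":{"type":"array","items":{"type":"array","items":{"type":"number"}}},"rot":{"type":"array","items":{"type":"array","items":{"type":"number"}}},"grip":{"type":"array","items":{"type":"number"}}},"required":["xyz","rot","grip"]}

```bash
mkdir -p pics; cat > h.py <<'E'
import numpy as np, cv2
from bench import readout, vision, ctrl
def snap(n):
    c=vision.camera(n); np.savez(f'{n}.npz',**{k:np.array(v) for k,v in c.items()}); return c
def pt(c,u,v,d=None):
    K=np.array(c['camera_matrix']);k1=float(c['k1'])
    a=np.array([(u-K[0,2])/K[0,0],(v-K[1,2])/K[1,1]]);s=a.copy()
    for _ in range(20): s=a/(1+k1*(s@s))
    if d is None: d=float(c['depth'][int(round(v)),int(round(u))])
    E=np.array(c['extrinsics']); return (E@[s[0]*d,s[1]*d,d,1])[:3]
def ptz(c,u,v,z):
    o=np.array(c['extrinsics'])[:3,3];p=pt(c,u,v,1.); return o+(p-o)*(z-o[2])/(p[2]-o[2])
E
python3 - <<'E'
from h import *
for n in('top','side'):
    c=snap(n); cv2.imwrite(f'pics/{n}0.png',cv2.resize(c['color'][:,:,::-1],(800,600)))
    print(n,np.array(c['extrinsics'])[:3,3],c['k1'])
o=readout.get_obs();print(o)
E
```

```text
top [ 0.34982396 -0.0195117   1.07289496] -0.03855214623566759
side [ 0.41371378 -0.66784624  0.69281264] -0.09604575226202758
{'time_s': 0.1, 'q': array([-1.35427460e+00,  1.81457192e-01,  1.60787019e+00, -3.64593895e-05,
        1.35380907e+00, -2.06314137e-01]), 'dq': array([-0.00130363, -0.00078324, -0.00260524, -0.00059135, -0.00088924,
        0.00063461]), 'joint_efforts': array([-1.27785511e-04, -4.45875943e+01, -3.52239096e+01, -1.97065829e-04,
        4.10004111e-03,  1.89107192e-05]), 'eef_pos': array([ 0.23584944, -0.52390798,  0.24949787]), 'eef_rot': array([-7.71801504e-04,  9.77733232e-01,  2.09850259e-01, -2.17385649e-05]), 'wrist_force': array([ 0.0753712 , -0.49350686,  0.24747668]), 'torque': array([-0.00480784,  0.00800967,  0.00564499]), 'grasp_force': 0.0, 'opening': 0.9996568934450318}
```

View pics/top0.png

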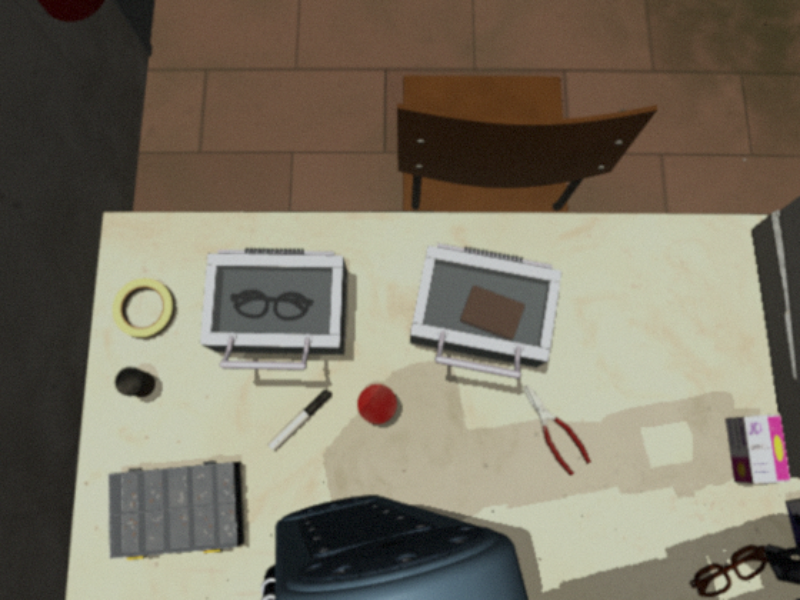

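View pics/side0.png

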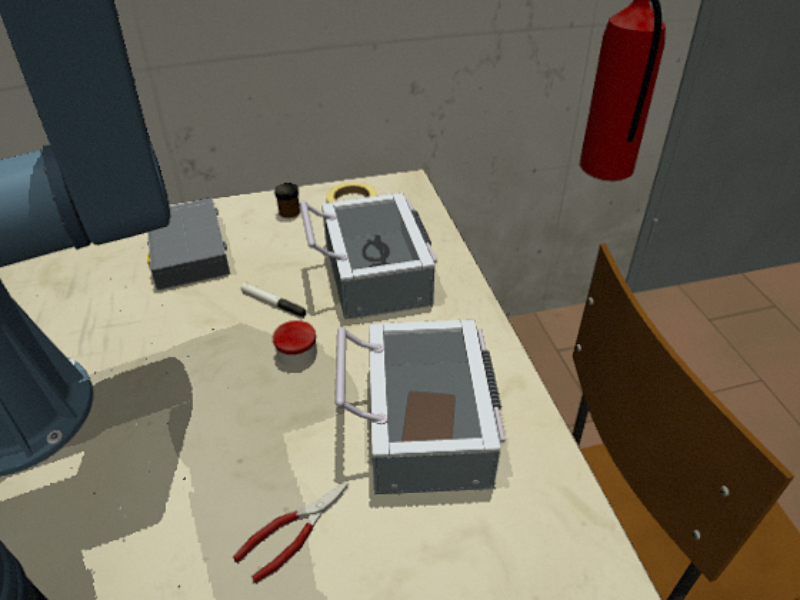

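The frame is in the left box: in the top picture the spectacles are at (272,304) and the left bar runs from (222,365) to (309,367). The sanding block is in the right box. I'll enlarge the left box.

```bash
python3 - <<'E'
from h import *
c=np.load('top.npz')
cv2.imwrite('pics/crop.png',cv2.resize(c['color'][165:285,130:255,::-1],None,fx=6,fy=5,interpolation=cv2.INTER_CUBIC)[:600])
E
```

```text
(no output)
```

View pics/crop.png

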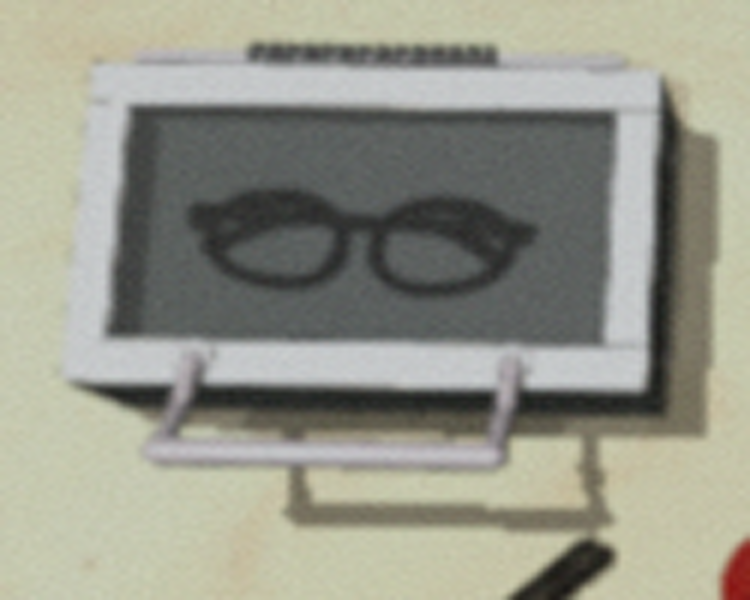

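```bash
python3 - <<'E'
from h import *
c=np.load('top.npz')
f=lambda x,y,z:ptz(c,130+(x+.5)/6-.5,165+(y+.5)/5-.5,z)
P=[f(*a,.088) for a in((65,380),(648,392),(662,72),(95,65))]
B=[f(*a,.123) for a in((147,453),(502,459))]
for p in P+B: print(p.round(4))
C=np.mean(P,0); 
d=(P[0]+P[3]-P[1]-P[2])/2; yaw=np.arctan2(-d[0],d[1]); e=B[0]-B[1]; print('lid c',C,'len',np.linalg.norm(d),'yaw',yaw,'bar',np.linalg.norm(e),np.arctan2(-e[0],e[1]))
bm=(B[0]+B[1])/2; X=np.array([np.cos(yaw),np.sin(yaw),0]); print('barmid',bm,'from lid',C-.11*X,'depth',np.linalg.norm((P[3]-P[0]+P[2]-P[1])/2))
for x in(250,330,400): 
  u,v=130+x/6,165+455/5; print([pt(c,u,vv).round(4) for vv in (int(v)-1,int(v),int(v)+1)])
E
```

```text
[0.505  0.2972 0.088 ]
[0.5003 0.0785 0.088 ]
[0.6494 0.0764 0.088 ]
[0.6525 0.2956 0.088 ]
[0.4679 0.2543 0.123 ]
[0.4658 0.1266 0.123 ]
lid c [0.57680126 0.18692314 0.088     ] len 0.21898379679325733 yaw -0.01797415041877028 bar 0.12770103157157758 -0.016434843079453705
barmid [0.46681014 0.19042762 0.123     ] from lid [0.46681903 0.18890019 0.088     ] depth 0.14827066153924096
[array([0.4677, 0.2149, 0.1287]), array([0.4658, 0.2153, 0.1266]), array([0.4634, 0.2146, 0.1287])]
[array([0.4675, 0.1856, 0.1318]), array([0.4654, 0.1856, 0.1315]), array([0.4638, 0.1864, 0.127 ])]
[array([0.4683, 0.1619, 0.1257]), array([0.4655, 0.1607, 0.1313]), array([0.4636, 0.161 , 0.1292])]
```

Emit:
play_rows(xyz=[[40, -44, 0], [80, -88, 0], [120, -132, 0], [160, -176, 0], [200, -220, 0], [240, -264, 0], [280, -308, 0], [320, -352, 0], [360, -396, 0], [400, -440, 0]], rot=[[0, 0, -0.11], [0, 0, -0.22], [0, 0, -0.33], [0, 0, -0.44], [0, 0, -0.55], [0, 0, -0.66], [0, 0, -0.77], [0, 0, -0.88], [0, 0, -1.0], [0, 0, -1.13]], grip=[1, 1, 1, 1, 1, 1, 1, 1, 1, 1])

```text
time_s: 1.35
eef_pos: [0.4203, 0.043, 0.2503]
eef_rot: [0.0, 0.712, 0.702, 0.0]
wrist_force: [1.1, -0.2, -0.5]
opening: 1.001
grasp_force: 0.0
```

```bash
cat > rel.py <<'E'
from h import *
import sys
from scipy.spatial.transform import Rotation as R
def rel(t,yaw=-.017):
    o=readout.get_obs(); q=o['eef_rot']; M=R.from_quat([q[1],q[2],q[3],q[0]]).as_matrix()
    c,s=np.cos(yaw),np.sin(yaw); T=np.array([[-s,c,0],[c,s,0],[0,0,-1]]).T
    print('t',o['time_s'],'pos',o['eef_pos'].round(4),'shift mm',(M.T@(np.array(t)-o['eef_pos'])*1e3).round(1),'rot',R.from_matrix(M.T@T).as_rotvec().round(4),'F',o['wrist_force'].round(2),'op',o['opening'].round(3),o['grasp_force'])
if __name__=='__main__': rel([float(a) for a in sys.argv[1:4]])
E
python3 rel.py .4665 .19 .123
```

```text
Traceback (most recent call last):
  File "rel.py", line 8, in <module>
    if __name__=='__main__': rel([float(a) for a in sys.argv[1:4]])
                             ~~~^^^^^^^^^^^^^^^^^^^^^^^^^^^^^^^^^^^
  File "rel.py", line 7, in rel
    print('t',o['time_s'],'pos',o['eef_pos'].round(4),'shift mm',(M.T@(np.array(t)-o['eef_pos'])*1e3).round(1),'rot',R.from_matrix(M.T@T).as_rotvec().round(4),'F',o['wrist_force'].round(2),'op',o['opening'].round(3),o['grasp_force'])
                                                                                                                                                                                                  ^^^^^^^^^^^^^^^^^^
AttributeError: 'float' object has no attribute 'round'
```

```bash
sed -i "s/o\['opening'\].round(3)/o['opening']/" rel.py; python3 rel.py .4665 .19 .123
```

```text
t 1.35 pos [0.4203 0.043  0.2503] shift mm [147.6  44.1 127.3] rot [0.0006 0.0002 0.0033] F [ 1.09 -0.24 -0.55] op 1.0011678282864647 0.0
```

Emit:
play_rows(xyz=[[50, 15, 0], [100, 30, 0], [135, 40, 0], [147, 44, 10], [147, 44, 30], [147, 44, 50], [147, 44, 65], [147, 44, 75], [147, 44, 75], [147, 44, 75]], rot=[[0, 0, 0], [0, 0, 0], [0, 0, 0], [0, 0, 0], [0, 0, 0], [0, 0, 0], [0, 0, 0], [0, 0, 0], [0, 0, 0], [0, 0, 0]], grip=[0.65, 0.65, 0.65, 0.65, 0.65, 0.65, 0.65, 0.65, 0.65, 0.65])

```text
time_s: 2.6
eef_pos: [0.4673, 0.1871, 0.1759]
eef_rot: [0.0, 0.713, 0.701, 0.0]
wrist_force: [-0.3, -0.3, 0.2]
opening: 0.648
grasp_force: 0.0
```

```bash
python3 rel.py .4665 .19 .123; python3 - <<'E'
from h import *
c=snap('side'); cv2.imwrite('pics/side1.png',cv2.resize(c['color'][90:250,150:350,::-1],(800,600)))
E
```

```text
t 2.6 pos [0.4673 0.1871 0.1759] shift mm [ 2.8 -0.9 52.9] rot [ 0.0011 -0.0002 -0.0012] F [-0.31 -0.34  0.2 ] op 0.6476428709586565 0.0
```

View pics/side1.png

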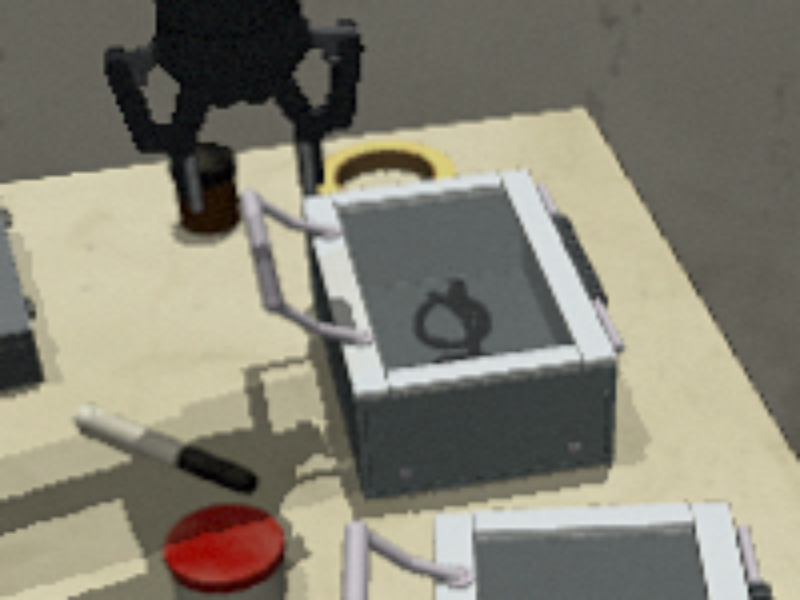

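The open fingers at (190,190) and (310,170) straddle the bar's line at (260,250). I'll go down and pinch.

Emit:
play_rows(xyz=[[1, -1, 15], [2, -1, 30], [3, -1, 43], [3, -1, 51], [3, -1, 53], [3, -1, 53], [3, -1, 53], [3, -1, 53], [3, -1, 53], [3, -1, 53]], rot=[[0, 0, 0], [0, 0, 0], [0, 0, 0], [0, 0, 0], [0, 0, 0], [0, 0, 0], [0, 0, 0], [0, 0, 0], [0, 0, 0], [0, 0, 0]], grip=[0.65, 0.65, 0.65, 0.65, 0.65, 0.5, 0.35, 0.2, 0.1, 0])

```text
time_s: 3.9
eef_pos: [0.4684, 0.1902, 0.1234]
eef_rot: [0.002, 0.714, 0.701, 0.002]
wrist_force: [6.7, -0.3, -2.8]
opening: 0.118
grasp_force: 58.3
```

```bash
python3 rel.py .4665 .19 .123
```

```text
t 3.9 pos [0.4684 0.1902 0.1234] shift mm [-0.2 -1.9  0.3] rot [ 0.0059 -0.0006 -0.0013] F [ 6.75 -0.29 -2.77] op 0.11763221024960946 58.34856569766998
```

Emit:
play_rows(xyz=[[0, 4, -9], [0, 7, -18], [0, 10, -27], [0, 14, -36], [0, 18, -44], [0, 23, -53], [0, 28, -61], [0, 33, -69], [0, 39, -76], [0, 45, -83]], rot=[[0, 0, 0], [0, 0, 0], [0, 0, 0], [0, 0, 0], [0, 0, 0], [0, 0, 0], [0, 0, 0], [0, 0, 0], [0, 0, 0], [0, 0, 0]], grip=[0, 0, 0, 0, 0, 0, 0, 0, 0, 0])

```text
time_s: 5.15
eef_pos: [0.5088, 0.1895, 0.2057]
eef_rot: [-0.002, 0.713, 0.701, -0.002]
wrist_force: [-15.8, 0.2, 10.1]
opening: 0.118
grasp_force: 58.8
```

```bash
cat >> rel.py <<'E'
    p=readout.get_obs()['eef_pos']; r=np.array([.6534-p[0],p[2]-.08]); print('theta',np.arctan2(r[1],r[0])-.2284,'radius',np.hypot(*r))
E
python3 rel.py .5137 .19 .2064
python3 - <<'E'
from h import *
c=snap('side'); cv2.imwrite('pics/side2.png',cv2.resize(c['color'][90:250,150:350,::-1],(800,600)))
E
```

```text
File "rel.py", line 9
    p=readout.get_obs()['eef_pos']; r=np.array([.6534-p[0],p[2]-.08]); print('theta',np.arctan2(r[1],r[0])-.2284,'radius',np.hypot(*r))
IndentationError: unexpected indent
```

View pics/side2.png

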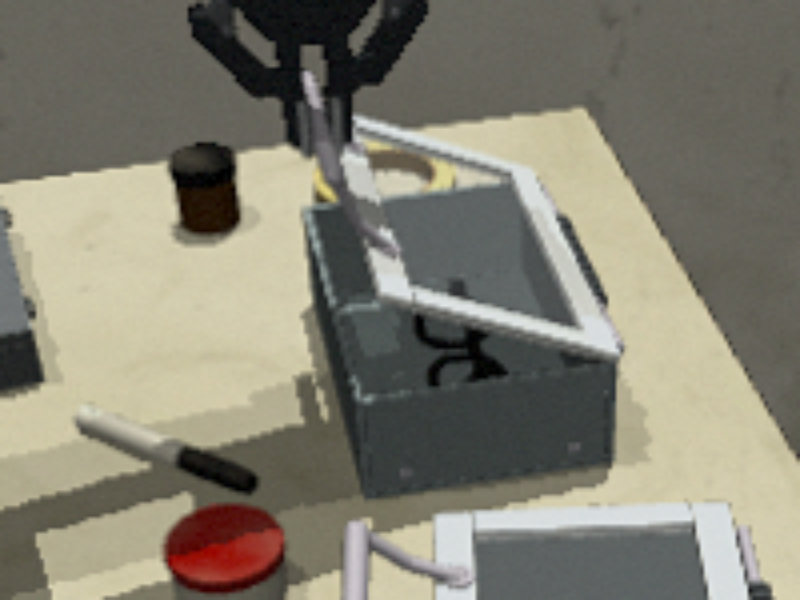

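Emit:
play_rows(xyz=[[0, 0, -1], [0, 5, -8], [0, 12, -15], [0, 20, -21], [0, 27, -27], [0, 35, -32], [0, 43, -37], [0, 51, -42], [0, 60, -46.5], [0, 60, -46.5]], rot=[[0, 0, 0], [0, 0, 0], [0, 0, 0], [0, 0, 0], [0, 0, 0], [0, 0, 0], [0, 0, 0], [0, 0, 0], [0, 0, 0], [0, 0, 0]], grip=[0, 0, 0, 0, 0, 0, 0, 0, 0, 0])

```text
time_s: 6.45
eef_pos: [0.5723, 0.1885, 0.2555]
eef_rot: [0.001, 0.713, 0.701, 0.001]
wrist_force: [-9.1, 0.4, 13.3]
opening: 0.119
grasp_force: 60.6
```

```bash
sed -i 's/^    p=readout/p=readout/' rel.py
python3 rel.py .5895 .19 .2589
python3 - <<'E'
from h import *
c=snap('side'); t=snap('top'); cv2.imwrite('pics/side3.png',cv2.resize(c['color'][60:240,160:400,::-1],(800,600)))
E
```

```text
t 6.45 pos [0.5723 0.1885 0.2555] shift mm [ 1.8 17.2 -3.3] rot [ 0.0034 -0.0005 -0.001 ] F [-9.13  0.35 13.3 ] op 0.11873359076713529 60.635549426078796
theta 0.9094732122528673 radius 0.19333175757787927
```

View pics/side3.png

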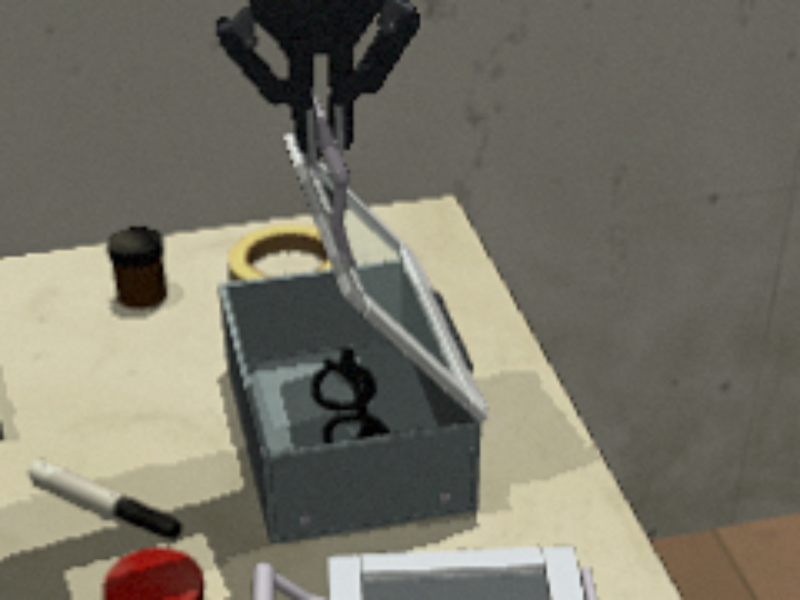

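```bash
python3 - <<'E'
from h import *
from scipy.optimize import least_squares
P=np.array([(.4684,.1234),(.5088,.2057),(.5723,.2555)])
print(least_squares(lambda h:np.hypot(*(P-h).T)-.1899,[.6534,.08]))if 0 else None
s=least_squares(lambda h:np.hypot(*(P-h).T)-.1899,[.6534,.08]);print(s.x,s.fun)
r=P-s.x;print('theta',np.arctan2(r[:,1],-r[:,0])-.2284)
c=np.load('side.npz')
cv2.imwrite('pics/side4.png',cv2.resize(c['color'][140:190,250:316,::-1],None,fx=12,fy=12,interpolation=cv2.INTER_CUBIC))
E
```

```text
[0.65431157 0.08406224] [ 0.00012782 -0.0002441   0.00014421]
theta [-0.0198817   0.46786987  0.89619774]
```

View pics/side4.png

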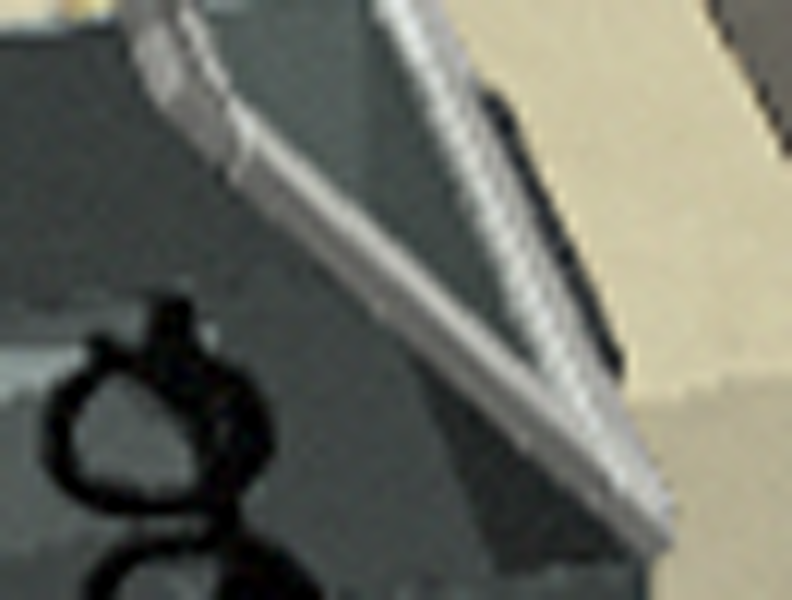

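```bash
python3 - <<'E'
from h import *
c=np.load('side.npz')
yaw=-.017; n=np.array([-np.sin(yaw),np.cos(yaw),0]); X=np.array([np.cos(yaw),np.sin(yaw),0]); C=np.array([.5775,.187,0])-.11*n
o=c['extrinsics'][:3,3]
def f(x,y):
    p=pt(c,250+(x+.5)/12-.5,140+(y+.5)/12-.5,1.); d=p-o; q=o+d*((C-o)@n)/(d@n); return np.array([(q-C)@X,q[2]])
for a,b in(((235,180),(660,555)),((380,308),(600,500)),((245,160),(665,530)),):
    p,q=f(*a),f(*b); d=q-p; print(p.round(4),q.round(4),np.arctan2(-d[1],d[0]),np.hypot(*d))
E
```

```text
[-0.0014  0.1796] [0.0779 0.0824] 0.8862722451198168 0.12553485389467192
[0.0242 0.1481] [0.0659 0.0975] 0.8814771648973522 0.06554422063594936
[0.0004 0.1835] [0.0787 0.0882] 0.8830496826632659 0.12336043612334922
```

Emit:
play_rows(xyz=[[0, 1, -2.5], [0, 5, -5], [0, 10, -7], [0, 15, -9], [0, 19, -10], [0, 24, -12], [0, 28, -13], [0, 32, -14], [0, 35, -15], [0, 35, -15]], rot=[[0, 0, 0], [0, 0, 0], [0, 0, 0], [0, 0, 0], [0, 0, 0], [0, 0, 0], [0, 0, 0], [0, 0, 0], [0, 0, 0], [0, 0, 0]], grip=[0, 0, 0, 0, 0, 0, 0, 0, 0, 0])

```text
time_s: 7.8
eef_pos: [0.6069, 0.1878, 0.2674]
eef_rot: [0.001, 0.713, 0.701, 0.001]
wrist_force: [-1.2, 2.3, 3.7]
opening: 0.115
grasp_force: 63.2
```

```bash
sed -i 's/\.6534-p\[0\],p\[2\]-.08\]/.6543-p[0],p[2]-.0841]/' rel.py
python3 rel.py .6069 .19 .268
python3 - <<'E'
from h import *
c=snap('side'); cv2.imwrite('pics/side5.png',cv2.resize(c['color'][120:190,240:332,::-1],(788,600),interpolation=cv2.INTER_CUBIC))
E
```

```text
t 7.8 pos [0.6069 0.1878 0.2674] shift mm [ 2.2 -0.1 -0.6] rot [ 0.0023 -0.0006 -0.001 ] F [-1.19  2.25  3.7 ] op 0.1152075249384412 63.20871949195862
theta 1.0893962713413985 radius 0.18928273627227823
```

View pics/side5.png

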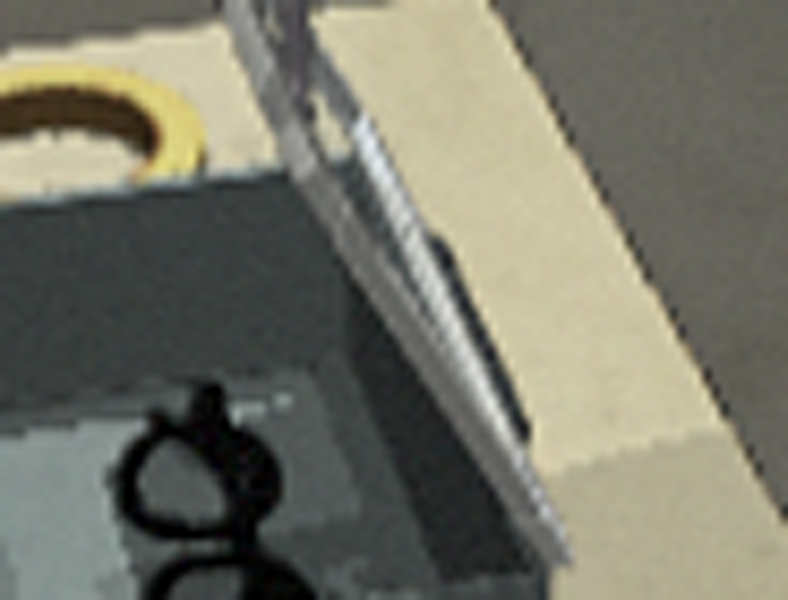

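```bash
python3 - <<'E'
from h import *
c=np.load('side.npz')
yaw=-.017; n=np.array([-np.sin(yaw),np.cos(yaw),0]); X=np.array([np.cos(yaw),np.sin(yaw),0]); C=np.array([.5775,.187,0])-.11*n
o=c['extrinsics'][:3,3]
def f(x,y):
    p=pt(c,240+(x+.5)/8.565-.5,120+(y+.5)/8.571-.5,1.); d=p-o; q=o+d*((C-o)@n)/(d@n); return np.array([(q-C)@X,q[2]])
for a,b in(((300,190),(555,565)),((300,190),(460,430))):
    p,q=f(*a),f(*b); d=q-p; print(p.round(4),q.round(4),np.arctan2(-d[1],d[0]),np.hypot(*d))
E
```

```text
[0.0107 0.2091] [0.0775 0.0833] 1.0824047106270498 0.14240596802950725
[0.0107 0.2091] [0.051  0.1316] 1.0904277184100755 0.08740577050453736
```

Emit:
play_rows(xyz=[[0, 0, 0], [0, 0, 0], [0, -9, 2], [0, -16, 4], [0, -25, 8], [0, -34, 11.5], [0, -41, 15], [0, -47, 19], [0, -47, 19], [0, -47, 19]], rot=[[0, 0, 0], [0, 0, 0], [0, 0, 0], [0, 0, 0], [0, 0, 0], [0, 0, 0], [0, 0, 0], [0, 0, 0], [0, 0, 0], [0, 0, 0]], grip=[0, 0, 0, 0, 0, 0, 0, 0, 0, 0])

```text
time_s: 9.1
eef_pos: [0.5576, 0.1886, 0.2476]
eef_rot: [-0.001, 0.713, 0.701, -0.001]
wrist_force: [-3.8, 2.0, 5.7]
opening: 0.109
grasp_force: 62.8
```

Emit:
play_rows(xyz=[[0, 0, 0], [0, 0, 0], [0, 0, 0], [0, 0, 0], [0, 0, 0], [0, 0, 0], [0, 0, 0], [0, 0, 0], [0, 0, 0], [0, 0, 0]], rot=[[0, 0, 0], [0, 0, 0], [0, 0, 0], [0, 0, 0], [0, 0, 0], [0, 0, 0], [0, 0, 0], [0, 0, 0], [0, 0, 0], [0, 0, 0]], grip=[0, 0, 0, 0, 0, 0, 0, 0, 0, 0])

```text
time_s: 10.35
eef_pos: [0.5577, 0.1886, 0.2477]
eef_rot: [-0.001, 0.713, 0.701, -0.001]
wrist_force: [-3.8, 4.2, 6.1]
opening: 0.113
grasp_force: 62.8
```

```bash
python3 rel.py .5596 .19 .2487
python3 - <<'E'
from h import *
c=snap('side'); cv2.imwrite('pics/side6.png',cv2.resize(c['color'][120:190,240:332,::-1],(788,600),interpolation=cv2.INTER_CUBIC))
E
```

```text
t 10.35 pos [0.5577 0.1886 0.2477] shift mm [ 1.4  1.9 -1. ] rot [-0.0025  0.0001 -0.001 ] F [-3.76  4.19  6.15] op 0.11297150664852687 62.78168320655823
theta 0.8089880917959478 radius 0.1899557205570507
```

View pics/side6.png

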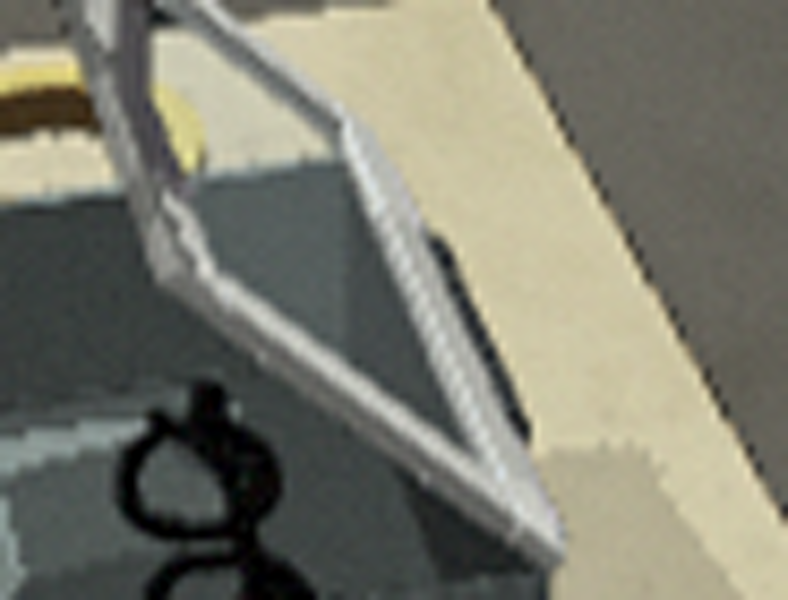

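The lid is steady and held. Its lower edge runs from (170,285) to (555,565), and the spectacle frame hasn't moved. I'll check the angle from that edge and hand in if it agrees.

```bash
python3 - <<'E'
from h import *
c=np.load('side.npz')
yaw=-.017; n=np.array([-np.sin(yaw),np.cos(yaw),0]); X=np.array([np.cos(yaw),np.sin(yaw),0]); C=np.array([.5775,.187,0])-.11*n
o=c['extrinsics'][:3,3]
def f(x,y):
    p=pt(c,240+(x+.5)/8.565-.5,120+(y+.5)/8.571-.5,1.); d=p-o; q=o+d*((C-o)@n)/(d@n); return np.array([(q-C)@X,q[2]])
d=f(555,565)-f(170,285); a=np.arctan2(-d[1],d[0]); print(a)
if .77<a<.87: print(ctrl.hand_in())
E
```

```text
0.8081196277067858
the job is handed in; nothing more can be done
None
```

I raised the left box's lid (the one with the spectacle frame) to about 1.09 rad, eased it back, and handed the job in with it held steady at about 0.81 rad, some 8° below its balance point; no verdict was returned.

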